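Bring the stirrer up to full speed

ROBOT

A 6-joint arm with a two-finger parallel gripper is mounted at the origin on a cart in front of the work surface, level with it; the furniture and walls round the work are solid. World frame = base frame: x ahead of the robot, y to its left, z up, the work surface at z = 0. Lengths are in m, angles in rad, forces in N, time in s.
With the tool pointing down it reaches from about 0.25 to 0.775 m from the base axis. Payload 4 kg.
Tool frame: the origin (TCP) lies between the finger pads, 19 mm behind the fingertips; this is the grasp point; z points along the fingers, y is the line along which they close (so a half turn about z gives the same grasp; the last joint's range is limited). The gripper opens to 85 mm and grips with 20 to 120 N. Pads are 22 mm wide; open, the fingers measure 114 mm over their backs; the gripper's body (76 mm by 85 mm) begins 54 mm behind the grasp point. The pads swing forward as they close: fully open they stand 13 mm farther back than shut.
Start: joints at [1.172, 0.087, 1.371, -0, 1.684, -0.103], TCP at [0.16, 0.526, 0.25] pointing down, gripper open.
Joint ranges: [-3.1, 3.1], [-0.76, 2.03], [0.27, 2.55], [-1.08, 4.22], [0.17, 2.65], [-2.57, 2.57]. Speed limits (rad/s): [2.79, 2.79, 3.14, 3.14, 3.14, 3.14].

INTERFACE

Orientations are given as a 3x3 rotation matrix whose columns are the frame's x, y, z axes.
In Python, from bench import ctrl gives the robot as it stands. The module is installed in compiled form; this text tells all that it offers.
- The arm moves only by the tool apply_moves, never from a script. Its argument "moves" is one flat list of numbers, 7 for each row, row after row: the turn, a rotation vector about the world's x, y, z scaled (see below), then the shift along the world's x, y, z scaled (see below), then the opening, from 0 (shut) to 1 (fully open). In form: [rx, ry, rz, tx, ty, tz, fingers, rx, ry, rz, tx, ty, tz, fingers, ...]. A call has 1 to 20 rows; each row shifts and turns the commanded pose from where the row before left it; what a row does not reach is not made up. The controller multiplies each number of a shift by 0.025 m and each number of a turn by pi rad. A row lasts 1/12 s, in which the tool goes at most 41.7 mm and 7.16 degrees, less where a joint would pass 70% of its speed; a pose out of reach is approached as far as the arm can. A call with a number of a shift or a turn outside -1 to 1 is refused whole. A call with a gripper value outside its range is refused whole. The fingers move at their own pace and stop on an object; the grip force is fixed at half the most. Time passes only in rows, so rows that do not move let the fingers close. It gives the time, the measured TCP pose, the force, the opening and the grip force at its end, in the units of the state.
- ctrl.state(): the state, without advancing time (a new reading comes with each control period).
- ctrl.capture(name): name is "side" or "top" or "wrist"; returns the picture (400x640x3 uint8, blue, green, red); there is no depth.
- ctrl.calibration(name): a dict with "fov_y" (degrees; the focal length in pixels is half the picture's height over the tangent of half this angle, whatever the lens; pixels are square), "cx", "cy" (the principal point, pixels), "origin" and "orientation" of the camera in the world. Camera axes: x right, y up, looking along -z (the intrinsics and any distortion apply to the point x, -y, -z); pixel columns grow to the right and rows downward; lengths in m; the calibration is good to about 2 mm. A picture is of the moment at which its call begins: read the wrist's pose just before it. calibration takes no time and is no camera call; for the wrist camera it gives the pose at the moment of the call.
- ctrl.close_job(): hands the job in; it is judged then, once.
Trained networks look in the newest picture that a camera, given by its name, has taken for a name from the list of things; names that differ only in an ending like _2 or _b are one class to them, and where a whole thing is asked for, a point or a joint stands for the part that bears it (a point fixed in the world has none). Each returns a list of dicts, best first, with "score" (0 to 1); they miss things now and then, are a little off and sometimes report something else, mostly with a low value. They report only what shows in the picture. A call takes as long as a camera call. They do not tell look-alikes from the thing itself.
- ctrl.masks_of(camera, label): "pixels" (400x640 bool, what is visible of it) and "at" ([column, row] in pixels, amid what is visible of it).
- ctrl.landmark_of(camera, label): "at" ([column, row] in pixels: a listed point, or the origin of a listed thing).
The state is a dict: "clock": time; "joint_positions": joint angles; "joint_velocities": joint speeds; "tau": joint torques, N m; "tcp_pos": TCP position; "orientation": TCP orientation; "force": force on the tool from outside, world axes, zero at the start; "moment": the same for the moment, N m; "opening": opening from 0.0 (shut) to 1.0 (fully open); "finger_force": force on a finger pad.
Only numpy, scipy, OpenCV 4.12 (cv2) and the standard library are available. Lean on these libraries where they do the work, as an engineer would, in place of code of your own. Each camera call takes 0.05 s, during which the arm holds its last target. There are 200 camera calls.

TASK

With the gripper shut and pointing straight down, press lightly on the thin end of the stirrer's long curved touch strip and run the fingertips along it to the wide end, keeping it pressed down a little as they go over each of its nine cross marks in order. Finish with the fingertips still lightly holding the strip down at the last mark, at the wide end. Do not press the short straight strip, do not press hard, and leave the crucible, the cork and the vial where they are.

Things in the scene. Friction and masses are not known exactly. Their poses are not given: they have to be found in the camera images.
- stirrer: Compact magnetic stirrer, a low dark grey housing fixed in its place, deck 40 mm above the worktop. Origin on the worktop under the centre of its round steel plate (100 mm across, top at z = 48 mm); the housing spans x = -110 to +126 mm, y = -116 to +116 mm. +x is its back, -x its front, +y its left. A fixed metal knob 12 mm high stands in the back right corner.
- speed_strip (a joint): How far the curved strip is pressed down, m: 0 free, 0.008 at its stop. A flat white half-ring round the front of the round plate, from the stirrer's left to its right; its top is level, 51 mm above the worktop (11 mm above the deck) when free. The whole strip sinks level on light springs: 0.5 N starts it, about 4 N brings it to its stop; it springs back when released.
- heat_strip (a joint): How far the other strip, the short straight heat strip, is pressed down, m: 0 free, 0.008 at its stop. White plastic, 64 mm long (y), 16 mm wide, same height and springs, along the back of the deck.
- heat_top (a point): Centre of the top face of the short straight heat strip, at [95, 0, 51] mm in the stirrer's frame.
- crucible: White porcelain crucible, 45 mm across, 36 mm high, loose, standing on the steel plate inside the curve. Origin at the centre of its foot, z up.
- cork: Tapered cork, 29 mm across, 26 mm high, standing loose on the deck's back left corner. Origin at the centre of its foot, z up.
- vial: Small dark glass vial, 24 mm thick, 58 mm long, lying loose on the worktop left of the stirrer. Origin on its underside, at mid-length.
- mark1 (a point): Mark 1 of 9: dark cross line on the curved speed strip, this point on the strip's centre line and top face. This is the thin end, 10 mm wide, at the stirrer's left (+y). The strip's centre line is a half circle, 85 mm from the plate's centre; its width grows evenly to mark 9. The points sink with the strip.
- mark2 (a point): Mark 2 of 9: dark cross line on the curved speed strip, this point on the strip's centre line and top face. The nine marks are 22.5 degrees (33 mm along the arc) apart.
- mark3 (a point): Mark 3 of 9: dark cross line on the curved speed strip, this point on the strip's centre line and top face.
- mark4 (a point): Mark 4 of 9: dark cross line on the curved speed strip, this point on the strip's centre line and top face.
- mark5 (a point): Mark 5 of 9: dark cross line on the curved speed strip, this point on the strip's centre line and top face.
- mark6 (a point): Mark 6 of 9: dark cross line on the curved speed strip, this point on the strip's centre line and top face.
- mark7 (a point): Mark 7 of 9: dark cross line on the curved speed strip, this point on the strip's centre line and top face.
- mark8 (a point): Mark 8 of 9: dark cross line on the curved speed strip, this point on the strip's centre line and top face.
- mark9 (a point): Mark 9 of 9: dark cross line on the curved speed strip, this point on the strip's centre line and top face. This is the wide end, 28 mm wide, at the stirrer's right (-y).
Not all that is in view belongs to the job. There is more than one size of the cork; the job needs the smallest. Leave any green or red look-alike of the crucible alone.

How it is judged:
On the way, in this order (a step that is already met when the one before it is completed fails the run):
1. the fingertips press the curved strip down more than 1.2 mm at mark 1 (tool point within 13 mm of it, seen from above) (horizontal distance between the grasp point and mark1 below 0.013 m and value of joint speed_strip above 0.0012 m), for 0.05 s.
2. the fingertips press the curved strip down more than 1.2 mm at mark 2 (tool point within 13 mm of it, seen from above) (horizontal distance between the grasp point and mark2 below 0.013 m and value of joint speed_strip above 0.0012 m), for 0.05 s.
3. the fingertips press the curved strip down more than 1.2 mm at mark 3 (tool point within 13 mm of it, seen from above) (horizontal distance between the grasp point and mark3 below 0.013 m and value of joint speed_strip above 0.0012 m), for 0.05 s.
4. the fingertips press the curved strip down more than 1.2 mm at mark 4 (tool point within 13 mm of it, seen from above) (horizontal distance between the grasp point and mark4 below 0.013 m and value of joint speed_strip above 0.0012 m), for 0.05 s.
5. the fingertips press the curved strip down more than 1.2 mm at mark 5 (tool point within 13 mm of it, seen from above) (horizontal distance between the grasp point and mark5 below 0.013 m and value of joint speed_strip above 0.0012 m), for 0.05 s.
6. the fingertips press the curved strip down more than 1.2 mm at mark 6 (tool point within 13 mm of it, seen from above) (horizontal distance between the grasp point and mark6 below 0.013 m and value of joint speed_strip above 0.0012 m), for 0.05 s.
7. the fingertips press the curved strip down more than 1.2 mm at mark 7 (tool point within 13 mm of it, seen from above) (horizontal distance between the grasp point and mark7 below 0.013 m and value of joint speed_strip above 0.0012 m), for 0.05 s.
8. the fingertips press the curved strip down more than 1.2 mm at mark 8 (tool point within 13 mm of it, seen from above) (horizontal distance between the grasp point and mark8 below 0.013 m and value of joint speed_strip above 0.0012 m), for 0.05 s.
9. the fingertips press the curved strip down more than 1.2 mm at mark 9 (tool point within 13 mm of it, seen from above) (horizontal distance between the grasp point and mark9 below 0.013 m and value of joint speed_strip above 0.0012 m), for 0.05 s.
At the end, for the whole second after the job is handed in: The fingertips rest on the curved strip at the last mark (tool point within 13 mm of it from above), pressing it down more than 1.2 mm with 0.3 to 15 N; the short strip is free; crucible, cork and vial are within 15 mm of where they stood, crucible and cork upright (all of step 9 and contact force between the fingers and stirrer between 0.3 and 15 N and value of joint heat_strip below 0.001 m and distance of each of crucible, cork, vial from where it was at the start of the episode below 0.015 m and angle between each of crucible, cork's own z axis and vertical below 0.2 rad); the arm keeps its last pose, push and grip.
It fails at once if the fingers press on the stirrer or its strip with over 15 N (contact force between the fingers and stirrer above 15 N).
It fails at once if the short straight strip is pressed (value of joint heat_strip above 0.0012 m).
It fails at once if the crucible, the cork or the vial is moved or lifted more than 15 mm, or pressed by the fingers with over 8 N (distance of any of crucible, cork, vial from where it was at the start of the episode above 0.015 m or contact force between the fingers and crucible above 8 N or contact force between the fingers and cork above 8 N or contact force between the fingers and vial above 8 N).
It also fails if it takes over 58 s, if anything falls off the work surface, if the arm or the gripper's body presses on something with over 40 N, if the wrist force passes 120 N, or if a joint passes its speed limit or range.

## Working session

There is one attempt and no reset: what is moved stays moved. The work goes in short steps, Python scripts to look and compute and a tool call to move; the robot and the scene stay as the last step left them, time stands still between calls to the robot, and variables do not carry over. Pictures are saved under pics/ and viewed, at most 10 in all, crops included, and the job is handed in when it is done.

Besides the shell and the picture viewer there is one more tool, called after "Emit:" in YAML: its name, and indented under it one key for each argument. apply_moves: Moves the arm, as the interface text tells. Its arguments: {"type":"object","properties":{"moves":{"type":"array"}},"required":["moves"]}

```bash
mkdir -p pics
cat > h.py <<'E'
import numpy as np, cv2
from bench import ctrl
def ray(cam,px):
    c=ctrl.calibration(cam); f=200/np.tan(np.radians(c["fov_y"])/2)
    d=np.array([(px[0]-c["cx"])/f,-(px[1]-c["cy"])/f,-1.0])
    return np.array(c["origin"]),np.array(c["orientation"]).reshape(3,3)@d
def at_z(cam,px,z):
    o,d=ray(cam,px); return o+d*(z-o[2])/d[2]
E
python3 - <<'E'
from h import *
for c in ("top","side"):
    im=ctrl.capture(c); cv2.imwrite(f"pics/{c}0.png",im); print(c,ctrl.calibration(c))
    for n in ["mark%d"%i for i in range(1,10)]+["heat_top","stirrer"]:
        for r in ctrl.landmark_of(c,n)[:2]:
            print(n,np.round(r["at"],1),round(r["score"],2),np.round(at_z(c,r["at"],0 if n=="stirrer" else .051),4))
print(ctrl.state())
E
```

```text
top {'fov_y': 51.84237457438931, 'cx': 316.9263443289231, 'cy': 199.43464570155763, 'origin': array([0.3485081 , 0.06752272, 1.04695845]), 'orientation': array([[-0.00801634,  0.98070596, -0.19532424],
       [-0.99994928, -0.00905273, -0.00441385],
       [-0.0060969 ,  0.19527895,  0.98072879]])}
mark1 [351.2 231.6] 0.97 [ 0.4664 -0.0106  0.051 ]
mark1 [294.8 216.2] 0.95 [0.5055 0.1265 0.051 ]
mark2 [351.2 231.6] 0.97 [ 0.4664 -0.0106  0.051 ]
mark2 [294.8 216.2] 0.95 [0.5055 0.1265 0.051 ]
mark3 [351.2 231.6] 0.97 [ 0.4664 -0.0106  0.051 ]
mark3 [294.8 216.2] 0.95 [0.5055 0.1265 0.051 ]
mark4 [351.2 231.6] 0.97 [ 0.4664 -0.0106  0.051 ]
mark4 [294.8 216.2] 0.95 [0.5055 0.1265 0.051 ]
mark5 [351.2 231.6] 0.97 [ 0.4664 -0.0106  0.051 ]
mark5 [294.8 216.2] 0.95 [0.5055 0.1265 0.051 ]
mark6 [351.2 231.6] 0.97 [ 0.4664 -0.0106  0.051 ]
mark6 [294.8 216.2] 0.95 [0.5055 0.1265 0.051 ]
mark7 [351.2 231.6] 0.97 [ 0.4664 -0.0106  0.051 ]
mark7 [294.8 216.2] 0.95 [0.5055 0.1265 0.051 ]
mark8 [351.2 231.6] 0.97 [ 0.4664 -0.0106  0.051 ]
mark8 [294.8 216.2] 0.95 [0.5055 0.1265 0.051 ]
mark9 [3
[... 1727 characters left out ...]
        1.68357500e+00, -1.03103687e-01]), 'joint_velocities': array([ 0.00096483,  0.00059366,  0.00025317, -0.00062239, -0.00014178,
       -0.00070677]), 'tau': array([-5.20777194e-04, -3.51735663e+01, -3.13454890e+01, -1.04880726e-04,
        6.10875559e-04, -6.06860141e-06]), 'tcp_pos': array([0.16034808, 0.52613508, 0.25004633]), 'orientation': array([[-9.56565095e-01,  2.91518812e-01,  3.36258320e-05],
       [ 2.91518814e-01,  9.56565087e-01,  1.25262866e-04],
       [ 4.35118500e-06,  1.29624648e-04, -9.99999992e-01]]), 'force': array([ 0.84191177,  0.74245625, -0.01636907]), 'moment': array([ 0.00092729, -0.05376771, -0.00058869]), 'finger_force': 0.0, 'opening': 1.000015443297874}
```

Run:
```python
import cv2
im=cv2.imread("pics/top0.png"); cv2.imwrite("pics/topc.png",cv2.resize(im[120:300,230:440],None,fx=3.3,fy=3.3,interpolation=cv2.INTER_CUBIC))
```

```text
(no output)
```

View pics/topc.png

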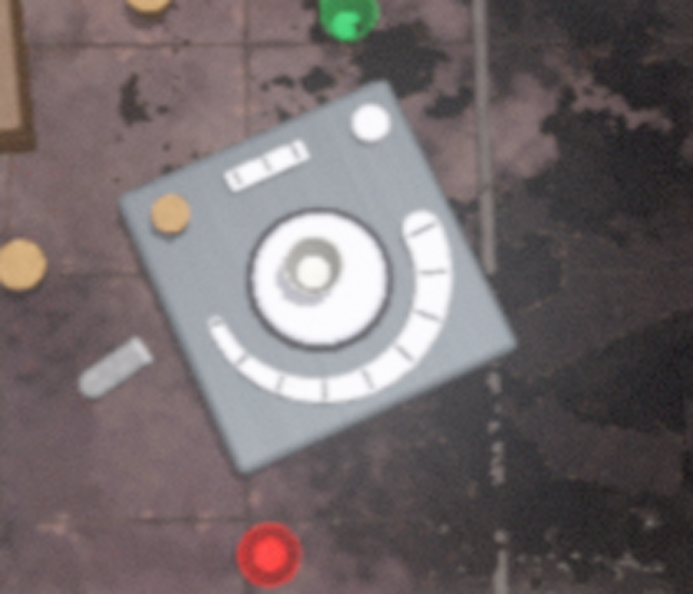

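View pics/side0.png

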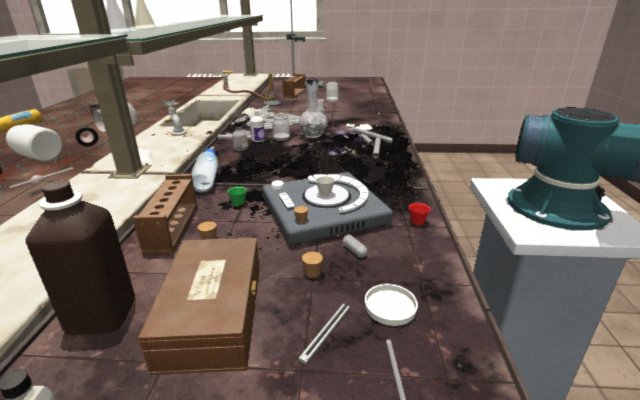

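The top crop shows one stirrer, with its housing rotated. The thin end is at left (crop 215,320) and the wide end at right (426,230). The crucible stands on the plate (312,270), the cork is on the back-left deck (170,213) and the vial is at (115,367). The red and green crucibles and the larger corks sit off the stirrer. I'll fit the stirrer pose to the marks.

Run:
```python
from h import *
from scipy.optimize import least_squares
cr=[(215,320),(243,358),(281,383),(324,389),(369,380),(404,353),(428,317),(433,271),(424,230)]
a=np.radians(90+22.5*np.arange(9))
L=[[.085*np.cos(t),.085*np.sin(t),.051] for t in a]+[[0,0,.048],[.095,0,.051]]
px=[(230+u/3.3,120+v/3.3) for u,v in cr+[(320,278),(267,166)]]
# plate centre by network-free ellipse: given by hand; housing deck corners too
for u,v,x,y in [(122,203,.126,.116),(387,83,.126,-.116),(517,345,-.11,-.116),(243,472,-.11,.116)]:
    L.append([x,y,.04]); px.append((230+u/3.3,120+v/3.3))
L=np.array(L); W=np.array([at_z("top",p,l[2])[:2] for p,l in zip(px,L)])
def res(p,n=slice(None)):
    c,s=np.cos(p[2]),np.sin(p[2]); return L[:,:2]@np.array([[c,s],[-s,c]])+p[:2]-W
r=least_squares(lambda p:res(p).ravel(),[.53,.047,.4],loss="soft_l1",f_scale=.003); print(r.x,np.degrees(r.x[2])); print(np.round(res(r.x)*1000,1).tolist())
M=res(r.x)+W; print("marks",np.round(M[:11],4).tolist())
np.save("pose.npy",r.x)
# overlay on side
def proj(cam,P):
    c=ctrl.calibration(cam); f=200/np.tan(np.radians(c["fov_y"])/2)
    q=np.array(c["orientation"]).reshape(3,3).T@(P-np.array(c["origin"])); return c["cx"]-f*q[0]/q[2],c["cy"]+f*q[1]/q[2]
out=[]
for cam,x0,y0,x1,y1 in (("side",250,160,400,250),("top",280,170,380,250)):
    im=cv2.imread(f"pics/{cam}0.png")[y0:y1,x0:x1]; im=cv2.resize(im,(500,int(500*(y1-y0)/(x1-x0))),interpolation=cv2.INTER_CUBIC); k=500/(x1-x0)
    for m,l in zip(M,L):
        p=proj(cam,np.array([*m,l[2]])); cv2.circle(im,(int((p[0]-x0+.5)*k),int((p[1]-y0+.5)*k)),3,(0,0,255),-1)
    out.append(im[:300])
cv2.imwrite("pics/ov.png",np.vstack(out))
for n in("crucible","cork","vial"):
    print(n,[(np.round(q["at"]),round(q["score"],2)) for q in ctrl.landmark_of("top",n)[:3]])
```

```text
[0.53577704 0.04719335 0.42263287] 24.215079711360342
[[-2.7, -0.9], [-1.2, 0.5], [-0.0, 0.3], [-0.8, -0.9], [0.3, -0.0], [-0.2, -0.8], [1.2, 0.0], [-0.8, -0.8], [0.1, 0.8], [0.6, -0.1], [1.1, -0.3], [6.9, 7.1], [8.2, -0.1], [-1.4, -4.5], [-4.5, 2.4]]
marks [[0.5009, 0.1247], [0.4739, 0.1055], [0.4563, 0.0774], [0.4508, 0.0446], [0.4583, 0.0123], [0.4775, -0.0147], [0.5056, -0.0323], [0.5383, -0.0378], [0.5706, -0.0303], [0.5358, 0.0472], [0.6224, 0.0862]]
crucible [(array([339., 128.]), 0.77), (array([312., 287.]), 0.65), (array([324., 202.]), 0.64)]
cork [(array([235., 198.]), 0.74), (array([278., 118.]), 0.51), (array([283., 187.]), 0.49)]
vial [(array([266., 231.]), 0.55), (array([355., 192.]), 0.23)]
```

View pics/ov.png

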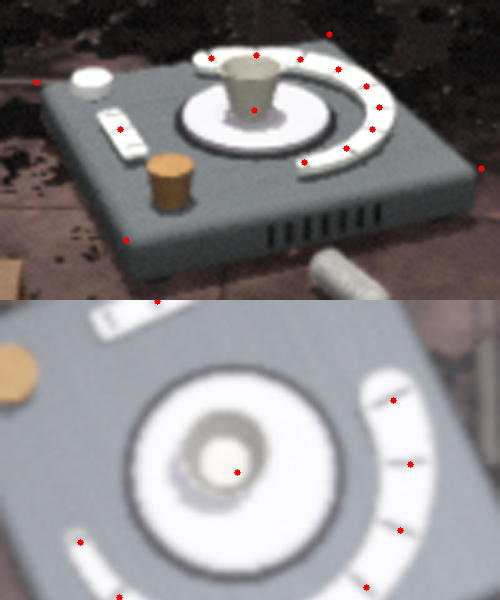

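The overlay agrees in both views: the dots lie on the marks, while the housing corners are off because they are rounded. The fitted stirrer pose is (0.536, 0.047) with a yaw of 24.2°. Next I move above mark 1 with the fingers shut.

Emit:
apply_moves:
  moves: [0,0,0,0.68,-0.8,0,0,0,0,0,0.68,-0.8,0,0,0,0,0,0.68,-0.8,0,0,0,0,0,0.68,-0.8,0,0,0,0,0,0.68,-0.8,0,0,0,0,0,0.68,-0.8,0,0,0,0,0,0.68,-0.8,0,0,0,0,0,0.68,-0.8,0,0,0,0,0,0.68,-0.8,0,0,0,0,0,0.68,-0.8,0,0,0,0,0,0.68,-0.8,0,0,0,0,0,0.68,-0.8,0,0,0,0,0,0.68,-0.8,0,0,0,0,0,0.68,-0.8,0,0,0,0,0,0.68,-0.8,0,0,0,0,0,0.68,-0.8,0,0,0,0,0,0.68,-0.8,0,0,0,0,0,0.68,-0.8,0,0,0,0,0,0.68,-0.8,0,0,0,0,0,0.68,-0.8,0,0]

```text
clock: 3.02
tcp_pos: [0.5011, 0.125, 0.2502]
orientation: [[-0.957, 0.292, 0.0], [0.292, 0.957, 0.0], [-0.0, 0.0, -1.0]]
force: [0.4, 0.9, -0.5]
opening: -0.002
finger_force: 0.0
```

Emit:
apply_moves:
  moves: [0,0,0,0,0,-0.9,0,0,0,0,0,0,-0.9,0,0,0,0,0,0,-0.9,0,0,0,0,0,0,-0.9,0,0,0,0,0,0,-0.9,0,0,0,0,0,0,-0.9,0,0,0,0,0,0,-0.9,0,0,0,0,0,0,-0.3,0,0,0,0,0,0,0,0,0,0,0,0,0,0,0]

```text
clock: 3.85
tcp_pos: [0.5006, 0.1262, 0.0855]
orientation: [[-0.957, 0.291, 0.0], [0.291, 0.957, 0.0], [-0.0, 0.0, -1.0]]
force: [0.9, 0.3, 0.4]
opening: 0.001
finger_force: 0.0
```

Run:
```python
from h import *
ims=[]
for c,(x0,y0,x1,y1) in {"side":(240,120,420,240),"wrist":(0,0,640,400)}.items():
    im=ctrl.capture(c)[y0:y1,x0:x1]; ims.append(cv2.resize(im,(420,280),interpolation=cv2.INTER_CUBIC))
cv2.imwrite("pics/a1.png",np.vstack(ims)); s=ctrl.state(); print(s["tcp_pos"],s["force"])
```

```text
[0.50166791 0.12632681 0.0870243 ] [ 0.335501   -0.1428106  -1.15517061]
```

View pics/a1.png

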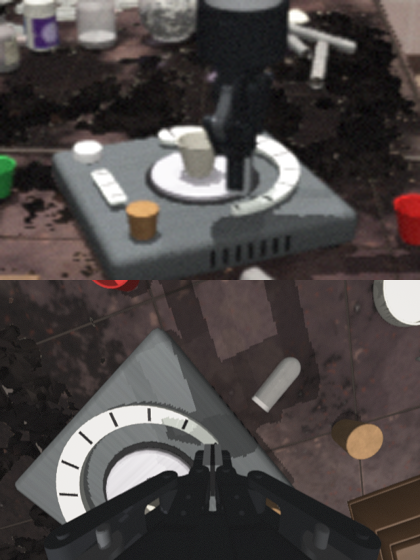

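The wrist and side views show the shut fingertips just above the strip's thin end. Lowering slowly.

Emit:
apply_moves:
  moves: [0,0,0,0,0,-0.2,0,0,0,0,0,0,-0.2,0,0,0,0,0,0,-0.2,0,0,0,0,0,0,-0.08,0,0,0,0,0,0,-0.08,0,0,0,0,0,0,0,0,0,0,0,0,0,0,0]

```text
clock: 4.53
tcp_pos: [0.5003, 0.1261, 0.0662]
orientation: [[-0.957, 0.291, -0.0], [0.291, 0.957, 0.0], [0.0, -0.0, -1.0]]
force: [-1.8, 0.3, 2.2]
opening: 0.003
finger_force: 1.1
```

Run:
```python
from h import *
z=[];f=[]
for i in range(12):
    im=ctrl.capture("side"); s=ctrl.state(); z.append(s["tcp_pos"]); f.append(s["force"])
print(np.mean(z,0),np.std(z,0),np.mean(f,0),np.std(f,0))
cv2.imwrite("pics/a2.png",cv2.resize(im[150:240,250:410],(800,450),interpolation=cv2.INTER_CUBIC))
```

```text
[0.50025445 0.12613943 0.06613929] [1.24467181e-05 1.62560941e-05 9.02003606e-05] [-0.94296545 -0.05423231  2.17485537] [0.61514738 0.42274989 0.41893215]
```

View pics/a2.png

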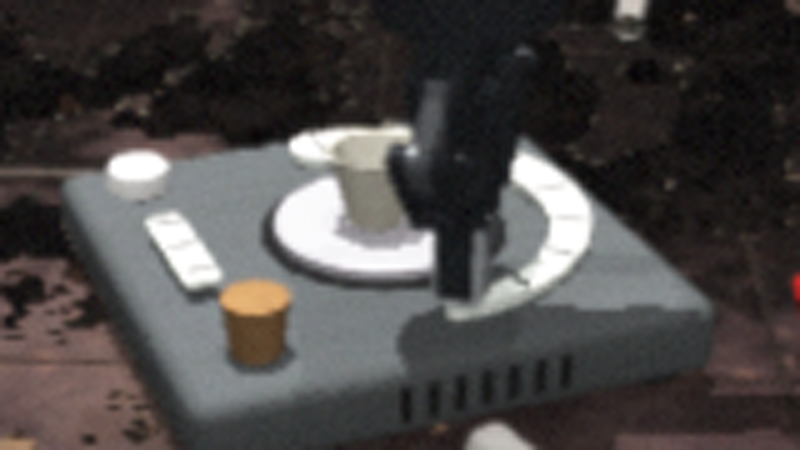

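Contact shows about 2.2 N at 4 mm depth, which matches the springs. Sweeping marks 1 to 5.

Emit:
apply_moves:
  moves: [0,0,0,-0.26,-0.21,0,0,0,0,0,-0.26,-0.21,0,0,0,0,0,-0.26,-0.21,0,0,0,0,0,-0.26,-0.21,0,0,0,0,0,-0.18,-0.28,0,0,0,0,0,-0.18,-0.28,0,0,0,0,0,-0.18,-0.28,0,0,0,0,0,-0.18,-0.28,0,0,0,0,0,-0.06,-0.32,0,0,0,0,0,-0.06,-0.32,0,0,0,0,0,-0.06,-0.32,0,0,0,0,0,-0.06,-0.32,0,0,0,0,0,0.08,-0.33,0,0,0,0,0,0.08,-0.33,0,0,0,0,0,0.08,-0.33,0,0,0,0,0,0.08,-0.33,0,0,0,0,0,0,0,0,0]

```text
clock: 6.55
tcp_pos: [0.4589, 0.0102, 0.066]
orientation: [[-0.956, 0.293, 0.0], [0.293, 0.956, -0.002], [-0.001, -0.002, -1.0]]
force: [-0.2, -2.6, 1.6]
opening: 0.003
finger_force: 1.1
```

Run:
```python
from h import *
ims=[]
for c,(x0,y0,x1,y1) in {"side":(250,130,410,230),"top":(270,160,390,235)}.items():
    im=ctrl.capture(c)[y0:y1,x0:x1]; ims.append(cv2.resize(im,(460,290),interpolation=cv2.INTER_CUBIC))
cv2.imwrite("pics/a3.png",np.vstack(ims)); s=ctrl.state(); print(s["tcp_pos"],s["force"],s["clock"],s["joint_positions"])
```

```text
[0.45874865 0.01094138 0.06609434] [ 0.56919519 -2.60641826  1.97292837] 6.65 [-9.87376787e-02 -1.42085001e-04  1.83883327e+00 -1.65925649e-03
  1.30230491e+00 -1.37244950e+00]
```

View pics/a3.png

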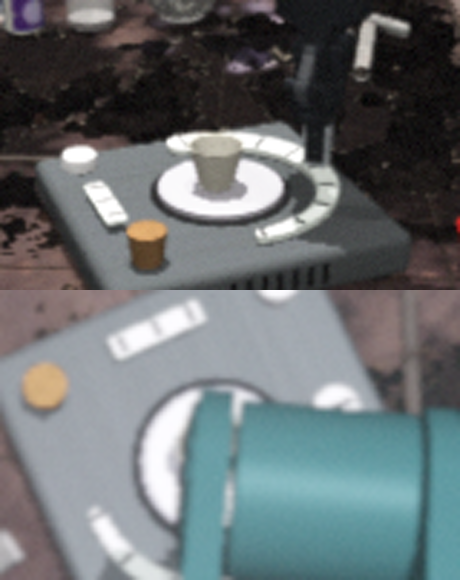

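The side view shows the fingers on the strip at about mark 5, with the crucible and cork undisturbed. Continuing to mark 9.

Emit:
apply_moves:
  moves: [0,0,0,0.19,-0.27,0,0,0,0,0,0.19,-0.27,0,0,0,0,0,0.19,-0.27,0,0,0,0,0,0.19,-0.27,0,0,0,0,0,0.28,-0.17,0,0,0,0,0,0.28,-0.17,0,0,0,0,0,0.28,-0.17,0,0,0,0,0,0.28,-0.17,0,0,0,0,0,0.33,-0.06,0,0,0,0,0,0.33,-0.06,0,0,0,0,0,0.33,-0.06,0,0,0,0,0,0.33,-0.06,0,0,0,0,0,0.32,0.08,0,0,0,0,0,0.32,0.08,0,0,0,0,0,0.32,0.08,0,0,0,0,0,0.32,0.08,0,0,0,0,0,0,0,0,0,0,0,0,0,0,0,0,0]

```text
invalid input
```

Run:
```python
from h import *
z=[];f=[]
for i in range(10):
    im=ctrl.capture("side"); s=ctrl.state(); z.append(s["tcp_pos"]); f.append(s["force"])
print(np.mean(z,0),np.mean(f,0),s["clock"])
cv2.imwrite("pics/a4.png",cv2.resize(im[130:240,250:410],(800,550),interpolation=cv2.INTER_CUBIC))
```

```text
[0.45849377 0.01201561 0.06612648] [ 0.56915499 -1.72460411  2.20483077] 7.15
```

View pics/a4.png

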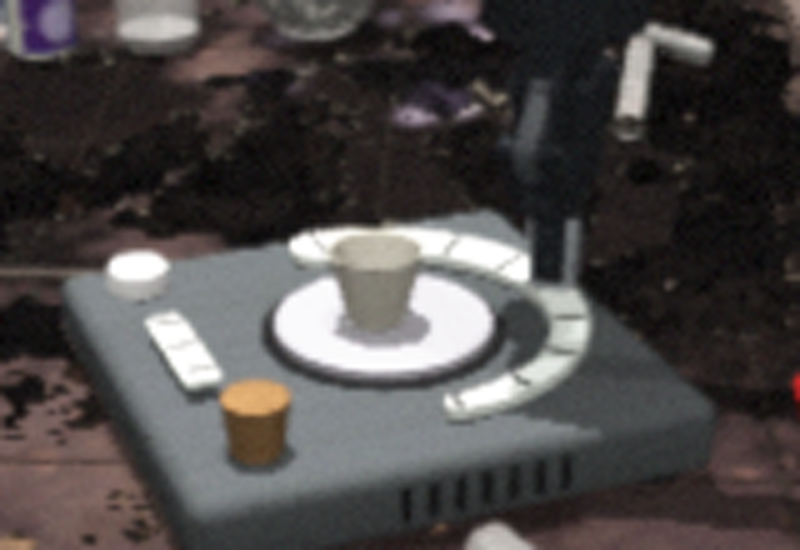

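That call was refused because of a wrong number count, so the arm did not move and is still pressing at mark 5. Resending.

Emit:
apply_moves:
  moves: [0,0,0,0.19,-0.27,0,0,0,0,0,0.19,-0.27,0,0,0,0,0,0.19,-0.27,0,0,0,0,0,0.19,-0.27,0,0,0,0,0,0.28,-0.17,0,0,0,0,0,0.28,-0.17,0,0,0,0,0,0.28,-0.17,0,0,0,0,0,0.28,-0.17,0,0,0,0,0,0.33,-0.06,0,0,0,0,0,0.33,-0.06,0,0,0,0,0,0.33,-0.06,0,0,0,0,0,0.33,-0.06,0,0,0,0,0,0.32,0.08,0,0,0,0,0,0.32,0.08,0,0,0,0,0,0.32,0.08,0,0,0,0,0,0.32,0.08,0,0,0,0,0,0,0,0,0]

```text
clock: 8.57
tcp_pos: [0.5724, -0.0292, 0.0663]
orientation: [[-0.957, 0.291, 0.003], [0.291, 0.957, 0.0], [-0.002, 0.001, -1.0]]
force: [1.4, 0.5, 1.4]
opening: -0.002
finger_force: 1.0
```

Run:
```python
from h import *
z=[];f=[]
for i in range(10):
    im=ctrl.capture("side"); s=ctrl.state(); z.append(s["tcp_pos"]); f.append(s["force"])
print(np.mean(z,0),np.mean(f,0),s["clock"])
cv2.imwrite("pics/a5.png",cv2.resize(im[130:240,250:410],(800,550),interpolation=cv2.INTER_CUBIC))
```

```text
[ 0.57090987 -0.02969721  0.06638581] [1.75627366 0.40670583 2.34088172] 9.0667
```

View pics/a5.png

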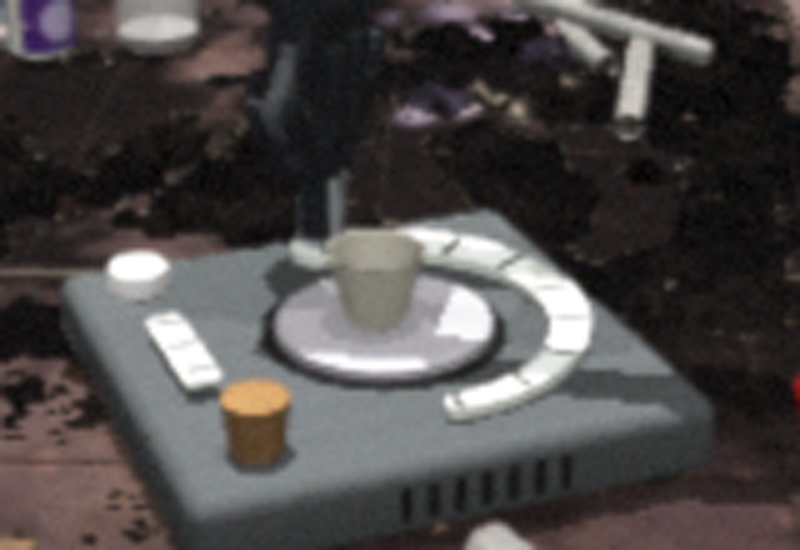

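The fingertips hold the strip down at mark 9 (crop 315,240), at z 0.0664 with about 2.3 N. The crucible and cork have not moved, and the heat strip is free. Handing in.

```bash
python3 -c "
from bench import ctrl
print(ctrl.close_job())"
```

```text
the job is handed in; nothing more can be done
None
```

I ran the shut fingertips along the curved strip from mark 1 to mark 9 and handed the job in with them still resting on mark 9, pressing about 2.3 N at roughly 4 mm depth; the crucible, cork and heat strip looked untouched in the last picture, the vial was only partly in view, and no verdict came back.

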